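# Reseat a washed ink pump and hold its plunger drawn for greasing

## Task

The washed pump is going back into the row on the ink rack: slide the loose pump along the rack, without lifting it, until it butts flush against the bolted-down pair. Then draw its plunger straight up until the second ring on the rod is level with the top of the gland, leaving the pump seated and flush. Finish still holding the plunger at that ring, so that I can grease the rod; leave the ink tub, grease tin, ink knife and cards where they are.

Things in the scene. Friction and masses are not known exactly. Their poses are not given: they have to be found in the camera images.
- rack: Grey sheet-steel stand fixed to the bench, 560 mm long (its y), 140 mm deep (x), deck 50 mm above the bench; a lip 3 mm thick rises 12 mm above the deck along front and back, 134 mm between the lips, both ends open. Origin: on the bench under its middle; -x is its front.
- neighbours: The bolted-down pair of pumps in the middle of the rack, fixed: two hoppers side by side, together 208 mm along y, 130 mm along x, 100 mm high, with plungers fully down. Origin: underside centre, on the deck; axes parallel to the rack's. Its flat end faces are at y = +104 and -104 mm.
- pump: The loose pump, one steel hopper like theirs: 104 mm along y, 130 along x (2 mm play to each lip), 100 high, about 0.85 kg, held down by nothing. Origin: underside centre, on the deck. Left or right of the pair, gap 30 to 65 mm; slides along y on nylon runners (friction about 0.3). A 40 mm square gland block rises 20 mm from the lid's centre. Its spout stands 42 mm out at -x, below 50 mm.
- gland (a point): Centre of the bore's mouth in the top face of the loose pump's gland block, 120 mm above the pump's underside. z is up along the bore. Four bolt heads stand 5 mm above this face, 15.5 mm off the axis in x and y.
- plunger: The loose pump's plunger, black knob over a steel rod, about 0.18 kg, loose: slides and turns freely, drops if let go. Origin: knob's underside on the axis, resting on the gland top at the start; z up. Knob: 32 mm flange 5 mm high, then 26 mm diameter, top at 42 mm. Rod: 16 mm diameter, 110 mm long; bore 17.5 mm wide, 75 mm long. Dark rings 25, 50 and 75 mm below the knob.
- knob (a point): Grip point on the knob's axis, 28 mm above its underside (26 mm diameter there).
- ring2 (a point): Centre of the rod at the second ring, 50 mm below the knob's underside: at the start 50 mm below the gland's top.
- tub: Bystander: closed ink tub, 88 mm diameter, 85 mm high, standing on the rack on the other side of the pair. Origin: underside centre.
- grease: Bystander: grease tin, 72 mm diameter, 45 mm high, on the bench behind the rack. Origin: underside centre.
- knife: Bystander: ink knife, 280 mm long, 20 mm high, lying on the bench beyond the rack's left (+y) end. Origin: underside of its middle; x along it to the blade.
- cards: Bystander: stack of cardboard test cards 100 x 130 x 38 mm on the bench behind the rack, fixed. Origin: underside centre.

How it is judged:
By the outcome, as a careful person would: the job done as asked, in the order asked, and still so for the second after the job is handed in, while the arm keeps its last pose, push and grip.
It also fails if it takes over 48 s, if anything falls off the work surface, if the arm or the gripper's body presses on something with over 40 N, if the wrist force passes 120 N, or if a joint passes its speed limit or range.

## Robot

A 6-joint arm with a two-finger parallel gripper is mounted at the origin on the work surface. World frame = base frame: x ahead of the robot, y to its left, z up, the work surface at z = 0. Lengths are in m, angles in rad, forces in N, time in s.
With the tool pointing down it reaches from about 0.35 to 0.975 m from the base axis. Payload 4.9 kg.
Tool frame: the origin (TCP) lies between the finger pads; the fingertips stand 22 mm ahead of it and the grasp point (between the pads) lies 3 mm ahead of it; z points along the fingers, y is the line along which they close (so a half turn about z gives the same grasp; the last joint's range is limited). The gripper opens to 85 mm and grips with 20 to 120 N. Pads are 22 mm wide; open, the fingers measure 114 mm over their backs; the gripper's body (76 mm by 85 mm) begins 54 mm behind the grasp point. The pads swing forward as they close: fully open they stand 13 mm farther back than shut.
Start: joints at [-1.32, 0.053, 1.613, -0, 1.476, -0.119], TCP at [0.226, -0.583, 0.253] pointing down, gripper open.
Joint ranges: [-3.01, 3.01], [-1.01, 2.22], [0.06, 2.58], [-1.02, 4.17], [0.09, 2.62], [-3.14, 3.14]. Speed limits (rad/s): [2.57, 2.57, 3.14, 3.14, 3.14, 3.14].

## Interface

Orientations are given as a unit quaternion [w, x, y, z].
In Python, from plant import manip gives the robot as it stands.
- The arm moves only by the shell command python3 jog.py [OPENING] [FORCE], which reads ROWS from standard input. ROWS is 1 to 8 rows, one to a line, with the numbers parted by commas; each row has 4 numbers: dx, dy, dz in m, then a turn about the tool's z in rad; each row is the pose to reach, as a shift and turn from the pose commanded when the command began, along the tool's axes at that moment; what a row does not reach only later rows make up. A row lasts 1/8 s, in which the tool goes at most 0.0625 m and 0.188 rad, less where a joint would pass 70% of its speed; a pose out of reach is approached as far as the arm can. OPENING is the finger opening in m, set as the command begins (- or left out keeps the last). The fingers move at their own pace and stop on an object; FORCE is the grip in N (left out, the last holds). Time passes only in rows, so rows that do not move let the fingers close. It prints the time, the measured TCP pose, the force, the opening and the grip force at its end. Input that does not fit is refused with a message, and nothing moves.
- manip.get_state(): the state, without advancing time (a new reading comes with each control period).
- manip.get_image(name): name is "side" or "top"; returns a dict with "img" (400x640x3 uint8, blue, green, red), "vertical_fov" (degrees; the focal length in pixels is half the picture's height over the tangent of half this angle, whatever the lens; pixels are square), "cx", "cy" (the principal point, pixels), "T" (4x4, takes a point from camera to world coordinates). Camera axes: x right, y up, looking along -z (the intrinsics and any distortion apply to the point x, -y, -z); pixel columns grow to the right and rows downward; lengths in m; the calibration is good to about 2 mm. A picture is of the moment at which its call begins. There is no depth.
- manip.finish_job(): hands the job in; it is judged then, once.
The state is a dict: "clock": time; "joint_pos": joint angles; "joint_velocities": joint speeds; "joint_efforts": joint torques, N m; "position": TCP position; "tool_rot": TCP orientation; "force": force on the tool from outside, world axes, zero at the start; "wrist_torque": the same for the moment, N m; "opening": finger opening in m; "gripper_force": force on a finger pad.
Only numpy, scipy, OpenCV 4.12 (cv2) and the standard library are available. Lean on these libraries where they do the work, as an engineer would, in place of code of your own. Each camera call takes 0.05 s, during which the arm holds its last target. There are 200 camera calls.

## Working session

There is one attempt and no reset: what is moved stays moved. The work goes in short steps, Python scripts to look and compute and a shell command to move; the robot and the scene stay as the last step left them, time stands still between calls to the robot, and variables do not carry over. Pictures are saved under pics/ and viewed, at most 10 in all, crops included, and the job is handed in when it is done.

```bash
ls; mkdir -p pics
python3 - <<'E'
from plant import manip
import cv2
for n in("side","top"):
    d=manip.get_image(n); cv2.imwrite(f"pics/{n}0.png",d["img"])
    print(n,{k:v for k,v in d.items() if k!="img"})
s=manip.get_state();print(s)
E
```

```text
jog.py
pics
plant.py
side {'vertical_fov': 55.69311966434628, 'cx': 322.44366935434766, 'cy': 195.56637695444329, 'T': array([[-0.91522446,  0.21229613, -0.3424829 ,  0.28663016],
       [-0.40234674, -0.43520675,  0.80542671,  0.90434131],
       [ 0.02193811,  0.87494311,  0.48372852,  0.61810797],
       [ 0.        ,  0.        ,  0.        ,  1.        ]])}
top {'vertical_fov': 48.52628582282007, 'cx': 316.4548450902817, 'cy': 197.838302128834, 'T': array([[ 0.02571986,  0.98910272, -0.1449631 ,  0.47485369],
       [-0.99963242,  0.02669078,  0.00475647,  0.15251683],
       [ 0.00857382,  0.14478748,  0.98942563,  1.17995369],
       [ 0.        ,  0.        ,  0.        ,  1.        ]])}
{'clock': 0.1, 'joint_pos': array([-1.31996952e+00,  5.32953161e-02,  1.61419434e+00, -2.59042529e-05,
        1.47601273e+00, -1.18969573e-01]), 'joint_velocities': array([-7.95360374e-04,  2.86613051e-04, -3.53233937e-03,  1.98561680e-05,
       -4.45985504e-04,  4.24072321e-04]), 'joint_efforts': array([ 4.02301039e-04, -3.94902027e+01, -3.71361995e+01, -1.16641550e-04,
        3.90710193e-03, -1.96696215e-05]), 'position': array([ 0.22576733, -0.58221696,  0.25216066]), 'tool_rot': array([-9.51941236e-04,  9.82954297e-01,  1.83847594e-01, -7.57721427e-05]), 'force': array([-0.17027307,  0.28747817, -0.02417009]), 'wrist_torque': array([-0.04044069, -0.03488194, -0.02600765]), 'gripper_force': 0.0, 'opening': 0.08520652447179873}
```

View pics/side0.png

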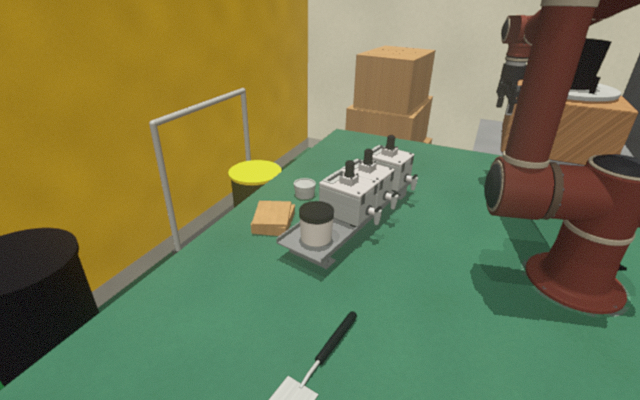

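View pics/top0.png

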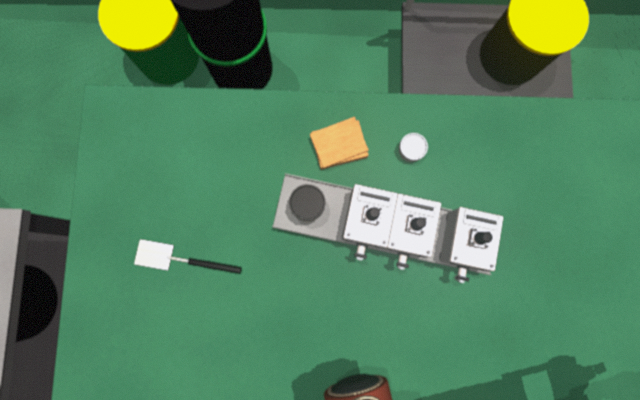

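Side: tub nearest, fixed pair, then the loose pump (knob ~(391,141)). Top: loose pump lid around (477,240), knob (483,238), pair lid (345–440,185–258), gap between ~440 and 455. So the loose pump is on the right (-y).

```bash
cat > h.py <<'E'
import numpy as np,cv2
from plant import manip
def ray(d,u,v):
    f=200/np.tan(np.radians(d["vertical_fov"]/2))
    r=d["T"][:3,:3]@np.array([(u-d["cx"])/f,-(v-d["cy"])/f,-1.]);return d["T"][:3,3],r
def onz(d,u,v,z):
    o,r=ray(d,u,v);return o+r*(z-o[2])/r[2]
def proj(d,p):
    f=200/np.tan(np.radians(d["vertical_fov"]/2))
    q=d["T"][:3,:3].T@(np.array(p)-d["T"][:3,3]);return d["cx"]-f*q[0]/q[2],d["cy"]+f*q[1]/q[2]
def two(d1,a,d2,b):
    o1,r1=ray(d1,*a);o2,r2=ray(d2,*b)
    s=np.linalg.lstsq(np.c_[r1,-r2],o2-o1,rcond=None)[0]
    p,q=o1+s[0]*r1,o2+s[1]*r2
    return (p+q)/2,np.linalg.norm(p-q)
E
python3 - <<'E'
from h import *
t=manip.get_image("top");s=manip.get_image("side")
a=cv2.resize(t["img"][170:290,340:510],None,fx=4.6,fy=4.6,interpolation=cv2.INTER_CUBIC)
cv2.imwrite("pics/topc.png",a)
b=cv2.resize(s["img"][125:235,310:430],None,fx=5,fy=5,interpolation=cv2.INTER_CUBIC)
cv2.imwrite("pics/sidec.png",b)
g=cv2.cvtColor(t["img"],cv2.COLOR_BGR2GRAY)
m=(t["img"].min(2)>190).astype(np.uint8)
m=cv2.morphologyEx(m,cv2.MORPH_CLOSE,np.ones((3,3)))
for c in cv2.findContours(m,cv2.RETR_EXTERNAL,cv2.CHAIN_APPROX_NONE)[0]:
    if cv2.contourArea(c)>300:
        r=cv2.minAreaRect(c);print(r,[onz(t,*p,.15).round(4)[:2].tolist() for p in cv2.boxPoints(r)])
E
```

```text
((161.1959991455078, 255.6719970703125), (50.356258392333984, 24.865076065063477), 10.30484676361084) [[0.4629, 0.5606], [0.5189, 0.5551], [0.5012, 0.4398], [0.4455, 0.4461]]
((476.7935485839844, 238.31190490722656), (44.677215576171875, 56.28557586669922), 9.865806579589844) [[0.4843, -0.1637], [0.6137, -0.1887], [0.5984, -0.2916], [0.4694, -0.2648]]
((393.0496520996094, 220.27166748046875), (90.45254516601562, 54.9767951965332), 12.26477336883545) [[0.5345, 0.0837], [0.6616, 0.0583], [0.6215, -0.15], [0.4957, -0.121]]
((413.50006103515625, 146.00001525878906), (26.16295051574707, 24.748737335205078), 45.0) [[0.7573, -0.0381], [0.8018, -0.0803], [0.7572, -0.1243], [0.7133, -0.0821]]
```

View pics/topc.png

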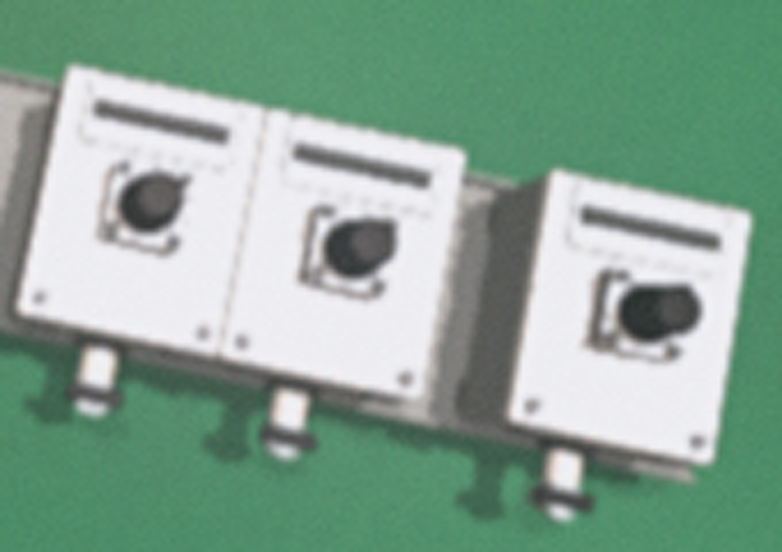

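View pics/sidec.png

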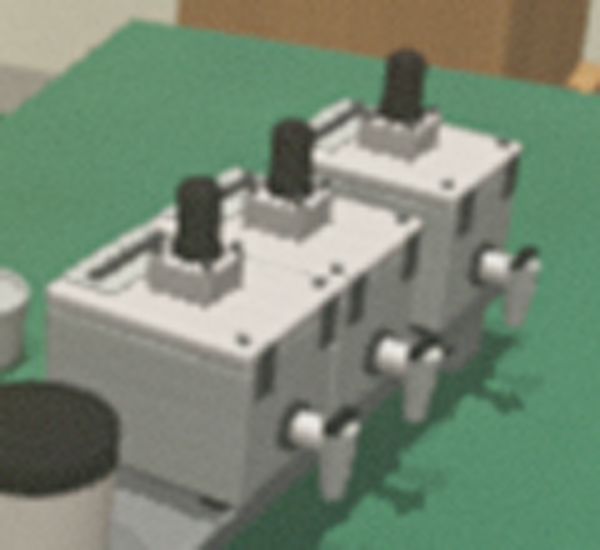

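Run:
```python
from h import *
t=manip.get_image("top");s=manip.get_image("side")
T=lambda x,y:((x+.5)/4.6-.5+340,(y+.5)/4.6-.5+170)
S=lambda x,y:((x+.5)/5-.5+310,(y+.5)/5-.5+125)
def box(c):
    P=np.array([onz(t,*T(*p),.15)[:2] for p in c]);c0=P.mean(0)
    ey=(P[0]+P[3]-P[1]-P[2])/2;ex=(P[0]+P[1]-P[2]-P[3])/2
    print("centre",c0.round(4),"len",np.linalg.norm(ex).round(4),np.linalg.norm(ey).round(4),"yaw",np.degrees([np.arctan2(ex[1],ex[0]),np.arctan2(-ey[0],ey[1])]).round(2));return c0
a=box([(70,66),(465,150),(422,400),(18,312)])
b=box([(553,170),(750,213),(712,463),(510,415)])
print("sep",np.linalg.norm(a-b)-.156, "dir",np.degrees(np.arctan2(-(a-b)[0],(a-b)[1])))
print("knobtop top-only",onz(t,*T(680,308),.212), "tri",two(t,T(680,308),s,S(407,60)))
for n,z in(("top",.15),):
  print("side lid corners", onz(s,*S(520,148),.15),onz(s,*S(455,198),.15),"top:",onz(t,*T(712,463),.15),onz(t,*T(510,415),.15))
# target tool y axes
st=manip.get_state();from scipy.spatial.transform import Rotation as R
w,x,y,z=st["tool_rot"];M=R.from_quat([x,y,z,w]).as_matrix();print(M.round(4),st["position"])
```

```text
centre [ 0.5788 -0.0312] len 0.1291 0.2064 yaw [-10.72 -10.71]
centre [ 0.5418 -0.2273] len 0.1276 0.1024 yaw [-10.78 -11.42]
sep 0.04353211274742594 dir -10.693850063709718
knobtop top-only [ 0.54128517 -0.22766833  0.212     ] tri (array([ 0.54004339, -0.23044439,  0.20593842]), np.float64(0.0034076291488020563))
side lid corners [ 0.46430381 -0.25705483  0.15      ] [ 0.48359599 -0.15977649  0.15      ] top: [ 0.46856556 -0.2657241   0.15      ] [ 0.48973579 -0.16496402  0.15      ]
[[ 9.324e-01  3.614e-01 -2.000e-04]
 [ 3.614e-01 -9.324e-01  7.000e-04]
 [ 1.000e-04 -7.000e-04 -1.000e+00]] [ 0.22584649 -0.5825557   0.25285962]
```

```bash
echo '0.05,-0.02,0,-0.17
0.10,-0.04,0,-0.34
0.15,-0.055,0,-0.51
0.20,-0.075,0,-0.68
0.25,-0.09,0,-0.85
0.30,-0.11,0,-1.014
0.35,-0.13,0,-1.014
0.3735,-0.138,0,-1.014' | python3 jog.py 0.04 40; echo '0,0,0,0
0,0,0,0' | python3 jog.py
```

```text
clock: 1.3
position: [0.5259, -0.3169, 0.2533]
tool_rot: [-0.0, 0.769, 0.639, 0.0]
force: [-0.8, -1.0, 0.3]
opening: 0.0402
gripper_force: 0.0
clock: 1.55
position: [0.5238, -0.3195, 0.2532]
tool_rot: [-0.0, 0.77, 0.638, -0.0]
force: [0.3, 0.6, 0.0]
opening: 0.0395
gripper_force: 0.0
```

```bash
echo '0,0,0.05,0
0,0,0.10,0
0,0,0.13,0
0,0,0.133,0
0,0,0.133,0' | python3 jog.py
python3 - <<'E'
from h import *
t=manip.get_image("top");s=manip.get_image("side")
a=cv2.resize(t["img"][170:290,380:540],None,fx=3,fy=3)
b=cv2.resize(s["img"][115:235,320:480],None,fx=3,fy=3)
cv2.imwrite("pics/pre.png",np.vstack([a,b])[:600] if 0 else cv2.resize(np.hstack([a,b]),(800,300)))
E
```

```text
clock: 2.17
position: [0.5244, -0.3202, 0.1216]
tool_rot: [0.001, 0.77, 0.638, 0.0]
force: [0.7, -0.4, 0.2]
opening: 0.0399
gripper_force: 0.0
```

View pics/pre.png

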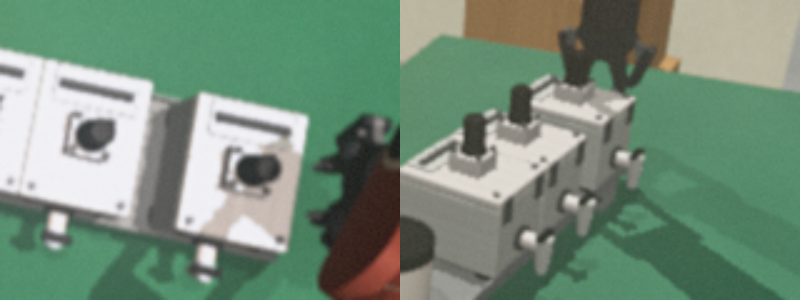

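The gripper stands behind the pump's right end face (top crop x≈310), fingers straddling its middle, clear of lid and knob. Push.

```bash
echo '0.01,0,0,0
0.02,0,0,0
0.027,0,0,0
0.034,0,0,0
0.041,0,0,0
0.048,0,0,0
0.055,0,0,0
0.060,0,0,0' | python3 jog.py; echo '0.004,0,0,0
0.007,0,0,0
0.009,0,0,0
0.010,0,0,0' | python3 jog.py
```

```text
clock: 3.28
position: [0.5356, -0.2608, 0.1209]
tool_rot: [0.001, 0.77, 0.638, -0.001]
force: [-2.3, -4.8, 0.8]
opening: 0.0402
gripper_force: 0.0
clock: 3.78
position: [0.5374, -0.2511, 0.1208]
tool_rot: [0.001, 0.77, 0.638, -0.001]
force: [-0.9, -5.9, 0.8]
opening: 0.04
gripper_force: 0.0
```

```bash
for i in 1; do echo '0.001,0,0,0
0.002,0,0,0
0.002,0,0,0' | python3 jog.py; done; echo '0.001,0,0,0
0.002,0,0,0
0.002,0,0,0' | python3 jog.py
```

```text
clock: 4.15
position: [0.5374, -0.2504, 0.1209]
tool_rot: [0.002, 0.77, 0.638, -0.002]
force: [-2.3, -9.9, 0.4]
opening: 0.04
gripper_force: 0.0
clock: 4.53
position: [0.5372, -0.2502, 0.121]
tool_rot: [0.003, 0.771, 0.637, -0.003]
force: [-4.4, -15.3, 0.1]
opening: 0.0404
gripper_force: 0.0
```

It has stopped moving while force climbs: butted. One small squeeze more, then a look.

```bash
echo '0.001,0,0,0
0.002,0,0,0
0.002,0,0,0' | python3 jog.py; echo '-0.002,0,0,0
-0.006,0,0,0
-0.02,0,0,0
-0.04,0,0,0
-0.06,0,0,0
-0.06,0,0,0' | python3 jog.py;python3 - <<'E'
from h import *
t=manip.get_image("top");s=manip.get_image("side")
a=t["img"][175:275,375:485];b=s["img"][130:230,320:430]
cv2.imwrite("pics/post.png",cv2.resize(np.hstack([a,b]),(800,364),interpolation=cv2.INTER_CUBIC))
E
```

```text
clock: 4.9
position: [0.5371, -0.2502, 0.121]
tool_rot: [0.004, 0.771, 0.637, -0.005]
force: [-6.3, -21.9, -2.2]
opening: 0.0402
gripper_force: 0.0
clock: 5.65
position: [0.5269, -0.3051, 0.1204]
tool_rot: [0.0, 0.771, 0.637, 0.0]
force: [0.1, 0.4, -0.7]
opening: 0.0401
gripper_force: 0.0
```

View pics/post.png

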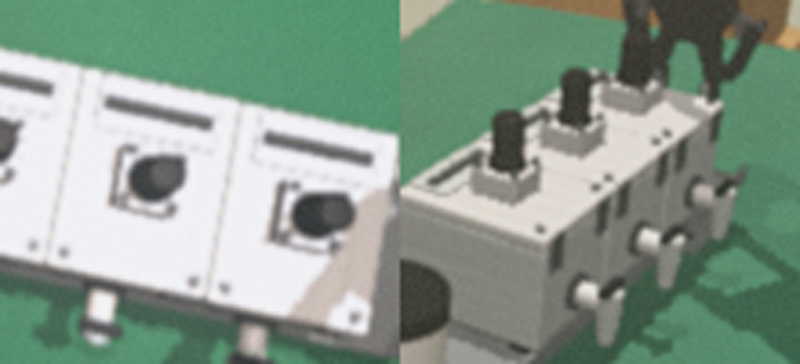

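Pump is flush: seam in the top view (x≈238) is tight and parallel to the pair's own seam, front edges in line. Now raise and measure the knob.

```bash
echo '0,0,-0.05,0
-0.05,0,-0.10,0
-0.10,0,-0.15,0
-0.10,0,-0.15,0
-0.10,0,-0.15,0' | python3 jog.py 0.07 40;python3 - <<'E'
from h import *
t=manip.get_image("top");s=manip.get_image("side")
a=t["img"][180:280,370:490];b=s["img"][110:190,330:430]
cv2.imwrite("pics/k.png",np.hstack([cv2.resize(a,(480,400),interpolation=cv2.INTER_CUBIC),cv2.resize(b,(320,256),interpolation=cv2.INTER_CUBIC).repeat(1,0) if 0 else cv2.copyMakeBorder(cv2.resize(b,(320,256),interpolation=cv2.INTER_CUBIC),0,144,0,0,0)]))
for n,d,(u0,v0,u1,v1) in(("top",t,(350,190,480,260)),("side",s,(335,110,430,190))):
    g=(d["img"].max(2)<75).astype(np.uint8);q=np.zeros_like(g);q[v0:v1,u0:u1]=g[v0:v1,u0:u1]
    N,l,st,c=cv2.connectedComponentsWithStats(q)
    for i in range(1,N):
        if st[i,4]>25:
            pts=np.argwhere(l==i)[:,::-1].astype(np.float32)
            print(n,st[i],c[i].round(2),"minrect",cv2.minAreaRect(pts))
# expected silhouettes of a knob axis
p=np.array([.5498,-.1850])
for z in(.17,.191,.212): print(z,np.round(proj(t,[*p,z]),1),np.round(proj(s,[*p,z]),1))
for k in(-.052,.052):
    p=np.array([.5788,-.0312])+k*np.array([.186,.9826]);print("fixed",k,np.round(proj(t,[*p,.191]),1),np.round(proj(s,[*p,.191]),1))
E
```

```text
clock: 6.38
position: [0.5088, -0.4015, 0.2704]
tool_rot: [0.0, 0.77, 0.638, 0.0]
force: [-0.5, 0.2, 0.2]
opening: 0.07
gripper_force: 0.0
top [367 210  10  10  40] [370.   215.42] minrect ((370.4411926269531, 215.26475524902344), (9.870336532592773, 6.182518005371094), 49.398704528808594)
top [411 219  10  10  48] [414.5  224.23] minrect ((415.00006103515625, 224.50003051757812), (9.838699340820312, 6.7082037925720215), 63.43495178222656)
top [456 229  11  11  77] [460.4  233.97] minrect ((460.50006103515625, 234.00001525878906), (10.429031372070312, 9.216353416442871), 75.96376037597656)
side [380 140   9  13  91] [384.05 146.22] minrect ((384.0, 146.0), (7.1642680168151855, 12.537469863891602), 5.710593223571777)
side [364 149   9  15  99] [367.85 156.59] minrect ((367.9836120605469, 156.18032836914062), (7.242859840393066, 14.123575210571289), 5.19442892074585)
side [345 161  10  16 124] [349.31 168.58] minrect ((349.4586486816406, 168.49656677246094), (8.138458251953125, 15.363415718078613), 4.763641834259033)
0.17 [461.5 233.4] [382.4 151.5]
0.191 [464.6 232.8] [383.1 145.2]
0.212 [467.8 232.2] [383.8 138.8]
fixed -0.052 [418.6 222.9] [366.9 155.7]
fixed 0.052 [373.1 213.1] [348.5 167.7]
```

View pics/k.png

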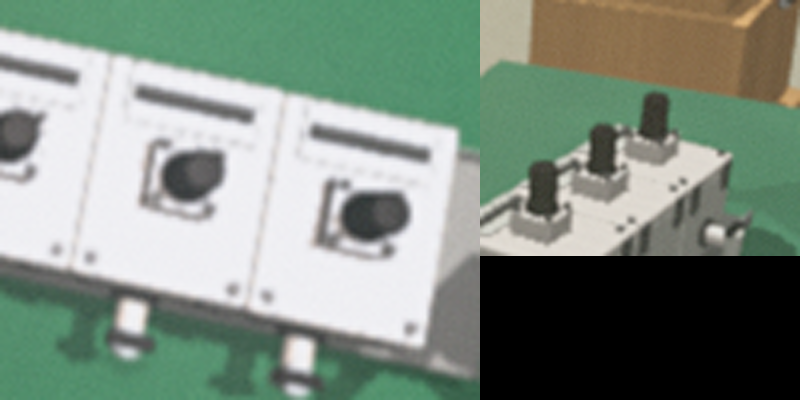

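Knob top disc at about (467,232) in the top view, silhouette centre (384,146) in the side one: knob near (0.549, -0.186), pump well seated. Moving above it.

```bash
echo '0.055,0,0,0
0.11,0,0,0
0.165,0,0,0
0.205,0,0,0
0.219,0,0,0
0.219,0,0,0
0.219,0,0,0' | python3 jog.py 0.06; echo '0,0,0.02,0
0,0,0.045,0
0,0,0.065,0
0,0,0.069,0
0,0,0.069,0' | python3 jog.py;  python3 - <<'E'
from h import *
t=manip.get_image("top");s=manip.get_image("side")
a=t["img"][180:280,390:510];b=s["img"][100:180,340:440]
cv2.imwrite("pics/g.png",np.hstack([cv2.resize(a,(360,300),interpolation=cv2.INTER_CUBIC),cv2.resize(b,(375,300),interpolation=cv2.INTER_CUBIC)]))
print(manip.get_state()["force"],manip.get_state()["wrist_torque"])
E
```

```text
clock: 7.35
position: [0.549, -0.1872, 0.2696]
tool_rot: [-0.0, 0.77, 0.638, -0.0]
force: [-0.1, -0.5, 0.5]
opening: 0.0598
gripper_force: 0.0
clock: 7.98
position: [0.5493, -0.1866, 0.2011]
tool_rot: [-0.0, 0.77, 0.638, -0.0]
force: [0.6, -0.8, -0.1]
opening: 0.0602
gripper_force: 0.0
[-0.34308897 -0.59818565 -0.09766249] [ 0.03586187 -0.01954718  0.02414114]
```

View pics/g.png

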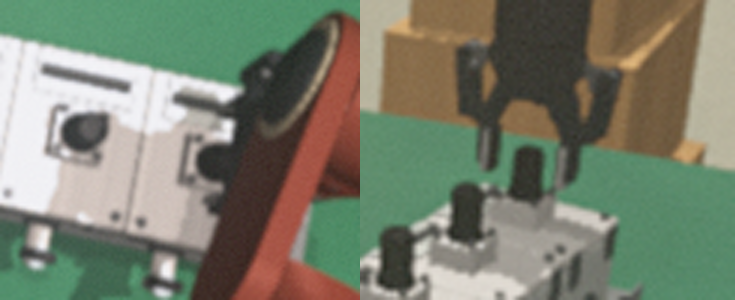

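The knob (side crop x≈528) sits midway between the pads (inner edges ≈497 and 557). Close gently.

```bash
echo '0,0,0,0
0,0,0,0
0,0,0,0
0,0,0,0' | python3 jog.py 0.02 20; echo '0,0,0,0
0,0,0,0' | python3 jog.py; python3 -c "
from plant import manip
s=manip.get_state();print(s['force'],s['wrist_torque'],s['position'])"
```

```text
clock: 8.57
position: [0.549, -0.1864, 0.2021]
tool_rot: [-0.0, 0.77, 0.638, -0.0]
force: [-5.5, 0.1, 4.7]
opening: 0.0254
gripper_force: 20.5
clock: 8.82
position: [0.549, -0.1864, 0.2021]
tool_rot: [-0.0, 0.77, 0.638, -0.0]
force: [-5.1, 0.9, 5.5]
opening: 0.025
gripper_force: 20.5
[-5.117095    0.85099449  5.51044636] [0.20595981 0.92696511 0.05475028] [ 0.54896445 -0.18641058  0.20211194]
```

```bash
echo '0,-0.001,-0.001,0
0,-0.0015,-0.0015,0
0,-0.0015,-0.0015,0' | python3 jog.py; python3 -c "
from plant import manip
s=manip.get_state();print(s['force'],s['wrist_torque'],s['position'])"
```

```text
clock: 9.2
position: [0.5478, -0.186, 0.2022]
tool_rot: [-0.0, 0.77, 0.638, 0.0]
force: [0.7, 0.5, -1.2]
opening: 0.0257
gripper_force: 20.0
[ 0.68234708  0.46767569 -1.18283595] [0.03311806 0.0438313  0.03495985] [ 0.54778121 -0.18599343  0.20219578]
```

```bash
echo '0,0,0,0
0,0,0,0' | python3 jog.py - 45; echo '0,0,-0.004,0
0,0,-0.010,0
0,0,-0.016,0
0,0,-0.020,0
0,0,-0.020,0
0,0,-0.020,0' | python3 jog.py; python3 -c "
from plant import manip
s=manip.get_state();print(s['force'],s['wrist_torque'],s['position'])"
```

```text
clock: 9.45
position: [0.5478, -0.1861, 0.2025]
tool_rot: [-0.0, 0.77, 0.638, -0.0]
force: [-0.7, 0.6, -2.2]
opening: 0.0249
gripper_force: 44.2
clock: 10.2
position: [0.5478, -0.1861, 0.2226]
tool_rot: [-0.0, 0.77, 0.638, -0.0]
force: [0.3, 0.0, -2.0]
opening: 0.0249
gripper_force: 44.3
[ 0.28180426  0.00516124 -1.98256492] [0.01574748 0.05728642 0.04160216] [ 0.54778496 -0.18608518  0.2226355 ]
```

```bash
echo '0,0,-0.006,0
0,0,-0.013,0
0,0,-0.020,0
0,0,-0.026,0
0,0,-0.0295,0
0,0,-0.0295,0
0,0,-0.0295,0' | python3 jog.py
python3 - <<'E'
from h import *
t=manip.get_image("top");s=manip.get_image("side")
s4=manip.get_state();print(s4['force'],s4['wrist_torque'],s4['position'])
b=s["img"][110:170,345:425]
cv2.imwrite("pics/up.png",np.hstack([cv2.resize(b,(480,360),interpolation=cv2.INTER_CUBIC),cv2.resize(t["img"][180:280,380:480],(300,300)).copy() if 0 else cv2.resize(t["img"][180:290,370:470],(320,360),interpolation=cv2.INTER_CUBIC)]))
for z in (.17,.195,.22): print(z,proj(s,[.548,-.186,z]))
E
```

```text
clock: 11.08
position: [0.5478, -0.1861, 0.252]
tool_rot: [-0.0, 0.77, 0.638, -0.0]
force: [-0.7, 0.4, -2.0]
opening: 0.0248
gripper_force: 44.5
[-0.10215005 -0.86614138 -1.1796403 ] [ 0.01456344 -0.06780932  0.01434798] [ 0.54778351 -0.18610654  0.25196282]
0.17 (np.float64(383.0617463758263), np.float64(151.47615893080024))
0.195 (np.float64(383.86413935448036), np.float64(143.95785883636512))
0.22 (np.float64(384.68325847123555), np.float64(136.28283737345987))
```

View pics/up.png

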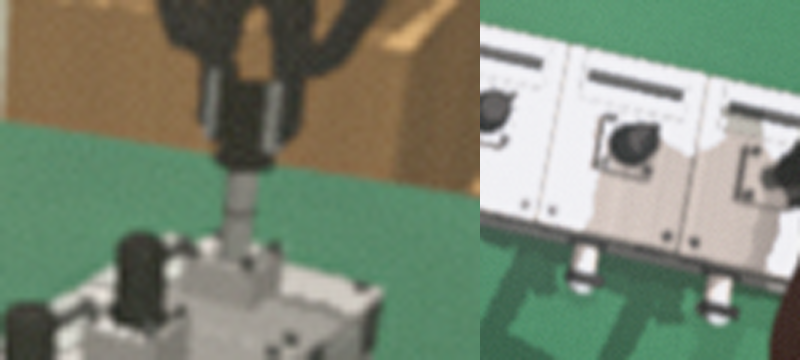

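Side view: plunger drawn straight. Knob underside is at row ≈137 (predicted 136), the first ring at row ≈145 (predicted 144), and the second ring at the gland mouth. The seam in the top view is still tight, and lift by encoder is 49.8–49.9 mm from the seated reference.

```bash
echo '0,0,0,0
0,0,0,0
0,0,0,0
0,0,0,0' | python3 jog.py; python3 -c "
from plant import manip
print(manip.finish_job())"
```

```text
clock: 11.68
position: [0.5479, -0.1861, 0.2523]
tool_rot: [-0.0, 0.77, 0.638, -0.0]
force: [0.0, -0.0, -2.2]
opening: 0.0246
gripper_force: 44.5
the job is handed in; nothing more can be done
None
```

The job is handed in at 11.7 s: the pump was slid flush against the bolted pair, and the gripper is holding the plunger about 50 mm up, second ring level with the gland top; the tub, grease tin, knife and cards were not touched.

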